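Free the aluminium former from its ratchet clamp

ROBOT

A 7-joint arm with a two-finger parallel gripper is mounted at the origin on the work surface. World frame = base frame: x ahead of the robot, y to its left, z up, the work surface at z = 0. Lengths are in mm, angles in rad, forces in N, time in s.
With the tool pointing down it reaches from about 400 to 875 mm from the base axis. Payload 6.5 kg.
Tool frame: the origin (TCP) lies on the front face of the gripper's body, between the roots of the fingers; the fingertips stand 73 mm ahead of it and the grasp point (between the pads) lies 54 mm ahead of it; z points along the fingers, x is the direction in which the jaws open and shut, and the axes are right-handed (so a half turn about z gives the same grasp; the last joint's range is limited). The gripper opens to 85 mm and grips with 20 to 120 N. Pads are 22 mm wide; open, the fingers measure 114 mm over their backs; the gripper's body (76 mm by 85 mm) begins 54 mm behind the grasp point. The pads swing forward as they close: fully open they stand 13 mm farther back than shut.
Start: joints at [1.145, 0.536, -0.004, 1.538, 0.003, 1.067, -0.071], TCP at [228.854, -608.372, 303.89] pointing down, gripper open.
Joint ranges: [-2.7, 2.7], [-0.37, 2.16], [-1.27, 1.26], [0.24, 2.4], [-1.31, 4.45], [0.19, 1.91], [-2.76, 2.76]. Speed limits (rad/s): [2.39, 2.39, 3.14, 3.14, 3.14, 3.14, 3.14].

INTERFACE

Orientations are given as a unit quaternion [x, y, z, w].
In Python, from cell import env gives the robot as it stands. The module is installed in compiled form; this text tells all that it offers.
- The arm moves only by the tool drive_tool, never from a script. Its argument "increments" is a list of rows, each a list of 2 entries, a list of its own where there are three numbers: the shift along the tool's x, y, z in mm, then the turn, a rotation vector about the tool's x, y, z in degrees. In form: [[[tx, ty, tz], [ax, ay, az]], ...]. A call has exactly 5 rows; each row is the pose to reach, as a shift and turn from the pose commanded when the call began, along the tool's axes at that moment; what a row does not reach only later rows make up. A row lasts 1/12 s, in which the tool goes at most 41.7 mm and 7.16 degrees, less where a joint would pass 70% of its speed; a pose out of reach is approached as far as the arm can. A call with a gripper value outside its range is refused whole. "hand" is the opening in per cent of the stroke, from 0 (shut) to 100 (fully open), set as the call begins (left out, the last holds). The fingers move at their own pace and stop on an object; "newtons" is the grip in N (left out, the last holds). Time passes only in rows, so rows that repeat a pose let the fingers close, or fill a call up. It gives the time, the measured TCP pose, the force and the opening at its end, in the units of the state.
- env.state(): the state, without advancing time (a new reading comes with each control period).
- env.camera(name): name is "side" or "top" or "wrist"; returns a dict with "frame" (384x512x3 uint8, red, green, blue), "fx", "fy", "cx", "cy" (pixels), "rvec" (rotation vector, rad) and "tvec" (3), from world to camera coordinates, as OpenCV has them. Camera axes: x right, y down, z forward; pixel columns grow to the right and rows downward; lengths in mm; the calibration is good to about 2 mm. A picture is of the moment at which its call begins. There is no depth.
- env.hand_in(): hands the job in, once; it reports no verdict.
The state is a dict: "t": time; "joint_positions": joint angles; "joint_velocities": joint speeds; "joint_torque": joint torques, N m; "position": TCP position; "tool_rot": TCP orientation; "contact_force": force on the tool from outside, world axes, zero at the start; "torque": the same for the moment, N m; "grip_width": finger opening in mm.
Only numpy, scipy, OpenCV 4.12 (cv2) and the standard library are available. Lean on these libraries where they do the work, as an engineer would, in place of code of your own. Each camera call takes 0.05 s, during which the arm holds its last target.

TASK

Two bench ratchet clamps each hold a small metal-spinning former. Open the one that grips the stepped aluminium former, so that the former can be taken out later: lift that clamp's red-tabbed pawl up out of the teeth, then draw its toothed bar back by the black knob as far as it goes, and let go. Leave the other clamp, which holds the wooden dome, shut and untouched.

Things in the scene. Friction and masses are not known exactly. Their poses are not given: they have to be found in the camera images.
- alu_pawl_tab (a point): Centre of the red lift tab (disc, 20 mm across, 18 thick along y; 69 mm above bench) on the pawl that locks the aluminium former's bar. Hinge: axis along y, 50 mm behind (-x) and 16 below, so it swings up and back. Site z tilts with the pawl: 0 down, clear of teeth from 0.12 rad, stop 0.8; stiff (1-2 N), stays put. Below: bar 12 wide, tooth tops at 47. Cheeks 64 high end 23 behind.
- alu_bar_knob (a point): Centre of the black upright knob on the same clamp's toothed bar: cylinder 24 mm across, 22 to 78 mm above the bench (this point at 50). The bar lies along the point's x: +x points to jaw and former, -x is the way to draw it back. Travel to the stop 60 mm, about 3 N once the pawl is up; stays put. The tab starts 115 mm ahead (+x), the pawl's hinge cheeks begin 50 mm ahead.
- wood_bar_knob (a point): Centre of the black knob of the other clamp, built alike, which holds the wooden dome: not to be moved.
- wood_pawl_tab (a point): Centre of the red lift tab of the other clamp, which holds the wooden dome: not to be moved.

How it is judged:
By the outcome, as a careful person would: the job done as asked, in the order asked, and still so for the second after the job is handed in, with the robot touching nothing.
It also fails if it takes over 42 s, if anything falls off the work surface, if the arm or the gripper's body presses on something with over 40 N, if the wrist force passes 120 N, or if a joint passes its speed limit or range.

## Working session

There is one attempt and no reset: what is moved stays moved. The work goes in short steps, Python scripts to look and compute and a tool call to move; the robot and the scene stay as the last step left them, time stands still between calls to the robot, and variables do not carry over. Pictures are saved under pics/ and viewed, and the job is handed in when it is done.

Besides the shell and the picture viewer there is one more tool, called after "Request:" as a command line: name --argument value ..., lists and objects as JSON in quotes. drive_tool: Moves the arm, as the interface text tells. Its arguments: {"type":"object","properties":{"increments":{"type":"array"},"hand":{"type":"number"},"newtons":{"type":"number"}},"required":["increments"]}

```bash
mkdir -p pics; cat > h.py <<'E'
import numpy as np, cv2
from cell import env
from scipy.spatial.transform import Rotation as R
def snap(n,f):
    c=env.camera(n); cv2.imwrite(f'pics/{f}.png',c['frame'][:,:,::-1]); np.save(f'pics/{f}.npy',c,allow_pickle=True); return c
def load(f): return np.load(f'pics/{f}.npy',allow_pickle=True).item()
def ray(c,u,v):
    M=cv2.Rodrigues(np.array(c['rvec'],float))[0]; t=np.array(c['tvec'],float).ravel()
    d=M.T@np.array([(u-c['cx'])/c['fx'],(v-c['cy'])/c['fy'],1]); return -M.T@t,d/np.linalg.norm(d)
def onz(c,u,v,z):
    o,d=ray(c,u,v); return o+d*(z-o[2])/d[2]
def proj(c,p):
    K=np.array([[c['fx'],0,c['cx']],[0,c['fy'],c['cy']],[0,0,1.]])
    return cv2.projectPoints(np.array(p,float).reshape(-1,1,3),np.array(c['rvec'],float),np.array(c['tvec'],float),K,None)[0].reshape(-1,2)
def tri(c1,p1,c2,p2):
    o1,d1=ray(c1,*p1);o2,d2=ray(c2,*p2)
    A=np.c_[d1,-d2]; s=np.linalg.lstsq(A,o2-o1,rcond=None)[0]
    a=o1+d1*s[0];b=o2+d2*s[1]; return (a+b)/2,np.linalg.norm(a-b)
E
python3 - <<'E'
from h import *
for n in('top','side','wrist'):
    c=snap(n,n+'0'); print(n,ray(c,256,192))
s=env.state(); print({k:np.round(v,3) for k,v in s.items()})
a=np.vstack([np.hstack([load('top0')['frame'],load('side0')['frame']])])
E
```

```text
top (array([ 4.48989532e+02, -1.02276367e+00,  1.06109569e+03]), array([ 0.14039794, -0.00344465, -0.99008916]))
side (array([273.96492346, 460.21891804, 560.26688722]), array([ 0.43497651, -0.64381145, -0.62952542]))
wrist (array([ 301.1539602 , -579.50841352,  372.42281174]), array([-0.301626  , -0.09849582, -0.94832501]))
{'t': np.float64(0.15), 'joint_positions': array([ 1.145,  0.537, -0.004,  1.539,  0.003,  1.067, -0.071]), 'joint_velocities': array([ 0.001, -0.003,  0.001, -0.003, -0.001, -0.   ,  0.002]), 'joint_torque': array([ 2.0000e-03, -5.8378e+01,  1.0500e+00, -2.5935e+01,  1.3000e-02,
        7.0000e-03,  0.0000e+00]), 'position': array([ 228.714, -608.041,  303.216]), 'tool_rot': array([ 0.822, -0.569, -0.001, -0.   ]), 'contact_force': array([ 0.063,  0.292, -0.534]), 'torque': array([0.016, 0.026, 0.019]), 'grip_width': np.float64(85.106)}
```

View pics/top0.png

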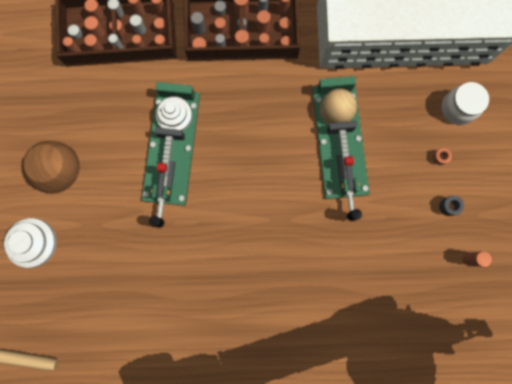

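View pics/side0.png

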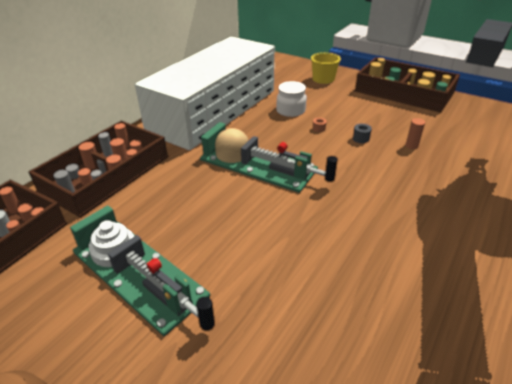

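The aluminium stepped former is in the left clamp in the top view (tab near (161,168), knob near (157,221)). In the side view it is the near one (tab near (154,265), knob near (206,313)).

```bash
python3 - <<'E'
from h import *
t=load('top0');s=load('side0')
def comps(c,kind,roi):
    f=c['frame'].astype(int);r,g,b=f[...,0],f[...,1],f[...,2]
    m=((r>130)&(g<60)&(b<60)) if kind=='red' else ((r<45)&(g<45)&(b<45))
    n,l,st,ce=cv2.connectedComponentsWithStats(m.astype(np.uint8))
    for i in range(1,n):
        x,y=ce[i]
        if st[i,4]>12 and roi[0]<x<roi[2] and roi[1]<y<roi[3]: print(kind,st[i],ce[i].round(1))
for k in('red','blk'):
    print('top');comps(t,k,(130,90,210,240)); print('side');comps(s,k,(60,200,240,345))
E
python3 -c "
import cv2
a=cv2.imread('pics/top0.png')[75:240,130:210];b=cv2.imread('pics/side0.png')[200:340,60:230]
cv2.imwrite('pics/ct.png',cv2.resize(a,None,fx=3.5,fy=3.5,interpolation=2));cv2.imwrite('pics/cs.png',cv2.resize(b,None,fx=4,fy=4,interpolation=2))"
```

```text
top
red [157 163   9   8  54] [161.2 166.9]
side
red [148 260  13   9  72] [153.5 263.9]
top
blk [159  92  18   4  41] [166.   93.6]
blk [180  94  11   5  30] [185.7  96.1]
blk [157 134   8   4  20] [160.7 135.6]
blk [174 136   9   3  22] [177.7 137.1]
blk [150 217  13  10  95] [155.8 221.5]
side
blk [112 241  32  32 338] [125.4 257.1]
blk [197 298  17  32 392] [205.2 313.4]
blk [178 309   6   6  19] [180.4 311.1]
```

View pics/cs.png

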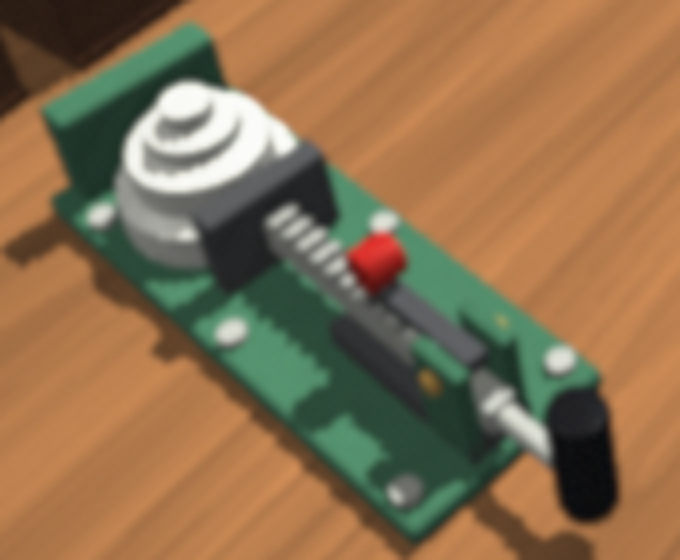

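View pics/ct.png

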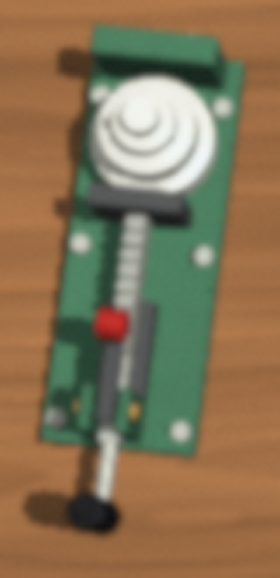

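```bash
python3 - <<'E'
from h import *
t=load('top0');s=load('side0')
P,e=tri(t,(161.4,167.2),s,(154,264.5));print('tab',P,e,onz(t,161.4,167.2,70),onz(s,154,264.5,69))
K,e=tri(t,(157,221.2),s,(205.5,313.4));print('knob',K,e,onz(t,157.5,221.5,70),onz(s,205.5,313.4,50))
# base plate axis: jaw bolts etc
a=onz(t,169,136,47);b=onz(t,161.5,202,35)
print(a,b)
d=(P-K)[:2];print(np.linalg.norm(d),np.degrees(np.arctan2(d[1],d[0])))
# plate edges in top: corners
for u,v in [(130+40/3.5,75+438/3.5),(130+195/3.5,75+455/3.5),(130+243/3.5,75+65/3.5)]: print(onz(t,u,v,10))
E
```

```text
tab [647.98131197 195.30405125  69.58354053] 0.4986171849992368 [648.10232034 195.38006676  70.        ] [648.18346186 194.87993328  69.        ]
knob [535.27028669 209.2064309   46.9227592 ] 0.1661190828077846 [532.58066055 203.3304719   70.        ] [533.78074087 210.74623431  50.        ]
[722.10621561 183.37327914  47.        ] [577.88772143 201.96013483  35.        ]
113.5651855969379 -7.031650882509466
[586.38842894 251.71383271  10.        ]
[572.86111941 152.9062714   10.        ]
[830.91820501 119.87045045  10.        ]
```

Request:
drive_tool --increments '[[[-26,-29,0],[0,0,5.6]],[[-52,-58,0],[0,0,11.2]],[[-78,-87,0],[0,0,16.8]],[[-104,-116,0],[0,0,22.4]],[[-130,-145,0],[0,0,28]]]' --hand 100 --newtons 30

```text
t: 0.57
position: [319.2, -433.8, 303.7]
tool_rot: [-0.658, 0.753, 0.0, 0.0]
contact_force: [0.3, -0.3, 0.8]
grip_width: 85.5
```

```bash
cat >> h.py <<'E'
YAW=np.radians(-7.3); CX=np.array([np.cos(YAW),np.sin(YAW),0]); CY=np.array([-np.sin(YAW),np.cos(YAW),0])
TAB=np.array([648.1,195.2,69.]); KNOB=np.array([533.6,209.8,50.])
def rel(g):
    "grasp-point target (world) -> tool shift, turn, tool pointing down with tool x along -CY"
    s=env.state(); T=R.from_quat(s['tool_rot'])
    G=R.from_matrix(np.c_[-CY,-CX,[0,0,-1]])
    p=np.array(g)+[0,0,54]
    print('pos',s['position'].round(1),'F',s['contact_force'].round(1),'w',round(float(s['grip_width']),1),'t',s['t'],'q',s['joint_positions'].round(2))
    print('shift',T.inv().apply(p-s['position']).round(1),'turn',np.degrees((T.inv()*G).as_rotvec()).round(2))
E
python3 -c "
from h import *
print(np.linalg.det(np.c_[-CY,-CX,[0,0,-1]]))
rel(TAB+[0,0,100])"
```

```text
1.0
pos [ 319.2 -433.8  303.7] F [ 0.3 -0.3  0.8] w 85.5 t 0.5667 q [ 0.82  0.35  0.05  1.84 -0.02  0.96 -0.83]
shift [-667.3 -241.9   80.8] turn [ 0.01  0.02 -0.38]
```

Request:
drive_tool --increments '[[[-38,-13.5,0],[0,0,0]],[[-76,-27,0],[0,0,0]],[[-114,-40.5,0],[0,0,0]],[[-152,-54,0],[0,0,0]],[[-190,-67.5,0],[0,0,0]]]'

```text
t: 0.98
position: [410.5, -254.0, 303.9]
tool_rot: [-0.66, 0.751, -0.0, -0.0]
contact_force: [0.3, -0.4, -0.1]
grip_width: 85.5
```

Request:
drive_tool --increments '[[[-38,-13.5,0],[0,0,0]],[[-76,-27,0],[0,0,0]],[[-114,-40.5,0],[0,0,0]],[[-152,-54,0],[0,0,0]],[[-190,-67.5,0],[0,0,0]]]'

```text
t: 1.4
position: [501.9, -74.3, 303.9]
tool_rot: [-0.66, 0.751, -0.0, -0.0]
contact_force: [0.2, -1.0, -0.5]
grip_width: 85.1
```

Request:
drive_tool --increments '[[[-38,-13.5,0],[0,0,0]],[[-76,-27,0],[0,0,0]],[[-114,-40.5,0],[0,0,0]],[[-152,-54,0],[0,0,0]],[[-190,-67.5,0],[0,0,0]]]'

```text
t: 1.82
position: [593.3, 105.4, 303.7]
tool_rot: [-0.66, 0.751, 0.0, -0.0]
contact_force: [1.2, -0.7, -0.1]
grip_width: 85.5
```

```bash
python3 -c "
from h import *
rel(TAB+[0,0,70])"
```

```text
pos [593.3 105.4 303.7] F [ 1.2 -0.7 -0.1] w 85.5 t 1.8167 q [-0.09  0.47 -0.22  1.66  0.11  1.03 -2.04]
shift [-96.1 -42.8 110.6] turn [ 0.02 -0.01 -0.09]
```

Request:
drive_tool --increments '[[[-32,-14,10],[0,0,0]],[[-64,-28,35],[0,0,0]],[[-95,-42,60],[0,0,0]],[[-95,-42,90],[0,0,0]],[[-95,-42,90],[0,0,0]]]'

```text
t: 2.23
position: [643.3, 194.2, 206.8]
tool_rot: [-0.662, 0.75, 0.003, -0.005]
contact_force: [-1.2, -0.9, -0.8]
grip_width: 85.7
```

```bash
python3 -c "
from h import *
rel(TAB)
for n in('wrist','top','side'): snap(n,n+'1')
c=load('wrist1');print(proj(c,[TAB,KNOB,TAB+9*CY,TAB-9*CY]))
a=c['frame'][:,:,::-1];b=load('side1')['frame'][:,:,::-1]
cv2.imwrite('pics/p1.png',cv2.resize(np.hstack([a,b]),(800,300)))
rel(TAB)"
```

```text
pos [643.3 194.2 206.8] F [-1.2 -0.9 -0.8] w 85.7 t 2.2333 q [-0.23  0.69 -0.2   1.53  0.16  0.95 -2.17]
shift [-1.9 -5.4 83.8] turn [ 0.57 -0.19  0.14]
[[258.35257906 194.71431713]
 [258.27104877 313.92255483]
 [245.27479595 194.69355445]
 [271.42691656 194.73507434]]
pos [647.1 191.3 214.6] F [0.3 0.  1.3] w 85.8 t 2.3833 q [-0.22  0.68 -0.2   1.52  0.16  0.95 -2.17]
shift [-4.  -0.5 91.6] turn [-0.02 -0.04 -0.15]
```

View pics/p1.png

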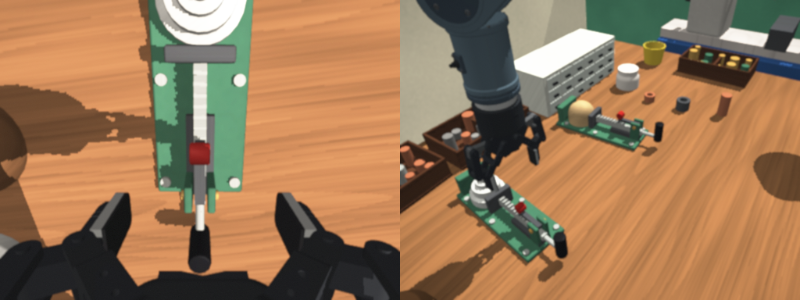

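View pics/wrist1.png

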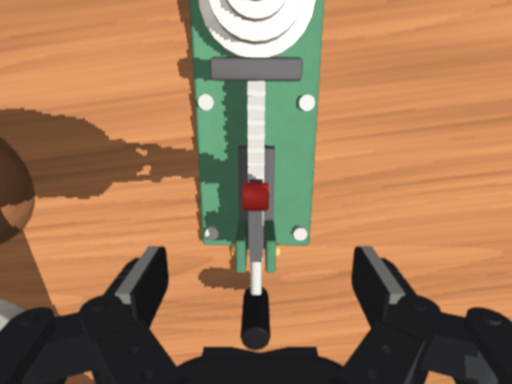

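The wrist view shows the tab at (255.5,197), within 3 px of prediction, and the bar is vertical in the image, so the yaw is right. The arm was still settling in that picture, so I'll re-measure.

```bash
python3 -c "
from h import *
c=snap('wrist','wrist2');print(proj(c,[TAB,KNOB+[0,0,28],TAB+9*CY,TAB+10*CX]))
f=c['frame'].astype(int);m=((f[...,0]>80)&(f[...,1]<40)&(f[...,2]<40)).astype(np.uint8)
n,l,st,ce=cv2.connectedComponentsWithStats(m)
for i in range(1,n):
  if st[i,4]>100:
    print(st[i],ce[i]); x,y,w,h=st[i,:4]; print(onz(c,x+w/2-.5,y+h/2-.5,72))
rel(TAB)"
```

```text
[[255.61377248 198.36001159]
 [256.47090693 337.97519861]
 [243.06223204 198.38911511]
 [255.52476892 185.03878257]]
[241 187  23  26 407] [252.06142506 200.11056511]
[648.6385756  197.67229801  72.        ]
pos [647.6 191.3 215.7] F [ 0.  -0.4  0.4] w 85.2 t 2.4333 q [-0.22  0.68 -0.2   1.52  0.16  0.95 -2.17]
shift [-3.9  0.3 92.7] turn [-0.13  0.01 -0.18]
```

Request:
drive_tool --increments '[[[-2,0,20],[0,0,0]],[[-4,0,45],[0,0,0]],[[-4.5,0,70],[0,0,0]],[[-4.5,0,86],[0,0,0]],[[-4.5,0,91],[0,0,0]]]'

```text
t: 2.85
position: [646.9, 195.5, 122.3]
tool_rot: [-0.66, 0.752, -0.0, -0.001]
contact_force: [-0.4, -0.1, 0.4]
grip_width: 85.2
```

Request:
drive_tool --increments '[[[0,0,0],[0,0,0]],[[0,0,0],[0,0,0]],[[0,0,0],[0,0,0]],[[0,0,0],[0,0,0]],[[0,0,0],[0,0,0]]]' --hand 40

```text
t: 3.27
position: [648.0, 197.0, 124.2]
tool_rot: [-0.66, 0.751, -0.0, 0.001]
contact_force: [-1.0, -0.0, -0.4]
grip_width: 34.1
```

```bash
python3 -c "
from h import *
rel(TAB)
c=snap('wrist','wrist3');s=snap('side','side3')
cv2.imwrite('pics/p3.png',np.hstack([c['frame'][90:390,60:460,::-1],cv2.resize(s['frame'][160:340,20:260,::-1],(400,300))]))
"
```

```text
pos [648.  197.  124.2] F [-1.  -0.  -0.4] w 34.1 t 3.2667 q [-0.24  0.8  -0.18  1.55  0.18  0.8  -2.2 ]
shift [ 1.8 -0.3  1.2] turn [-0.11  0.05 -0.09]Traceback (most recent call last):
  File "<string>", line 5, in <module>
    cv2.imwrite('pics/p3.png',np.hstack([c['frame'][90:390,60:460,::-1],cv2.resize(s['frame'][160:340,20:260,::-1],(400,300))]))
                              ~~~~~~~~~^^^^^^^^^^^^^^^^^^^^^^^^^^^^^^^^^^^^^^^^^^^^^^^^^^^^^^^^^^^^^^^^^^^^^^^^^^^^^^^^^^^^^^^^
    return _nx.concatenate(arrs, 1, dtype=dtype, casting=casting)
           ~~~~~~~~~~~~~~~^^^^^^^^^^^^^^^^^^^^^^^^^^^^^^^^^^^^^^^
ValueError: all the input array dimensions except for the concatenation axis must match exactly, but along dimension 0, the array at index 0 has size 294 and the array at index 1 has size 300
```

```bash
python3 -c "
from h import *
c=load('wrist3');s=load('side3')
cv2.imwrite('pics/p3.png',np.hstack([c['frame'][84:384,60:460,::-1],cv2.resize(s['frame'][160:340,20:260,::-1],(400,300))]))
"
```

```text
(no output)
```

View pics/p3.png

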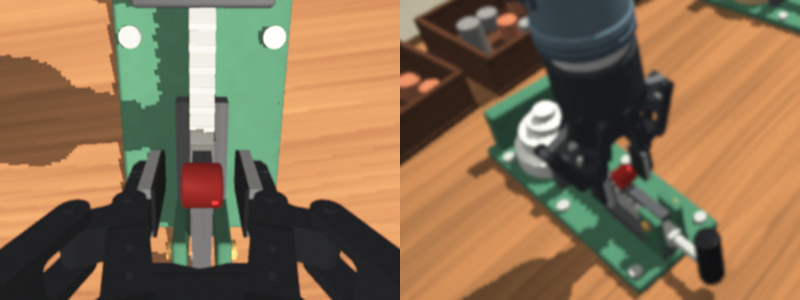

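The tab (202,185) sits midway between the pads, at columns 158 and 243. I'll close now.

Request:
drive_tool --increments '[[[0,0,0],[0,0,0]],[[0,0,0],[0,0,0]],[[0,0,0],[0,0,0]],[[0,0,0],[0,0,0]],[[0,0,0],[0,0,0]]]' --hand 0 --newtons 25

```text
t: 3.78
position: [647.4, 196.4, 123.1]
tool_rot: [-0.66, 0.751, -0.0, -0.0]
contact_force: [-1.5, -2.7, 5.7]
grip_width: 17.5
```

Request:
drive_tool --increments '[[[0,2,-5],[0,0,0]],[[0,4,-10],[0,0,0]],[[0,7,-14],[0,0,0]],[[0,10,-18],[0,0,0]],[[0,14,-22],[0,0,0]]]'

```text
t: 4.2
position: [633.2, 198.2, 145.0]
tool_rot: [-0.66, 0.751, -0.0, -0.0]
contact_force: [2.5, -2.4, -5.1]
grip_width: 17.3
```

```bash
python3 -c "
from h import *
rel(TAB)
c=snap('wrist','wrist4');s=snap('side','side4')
cv2.imwrite('pics/p4.png',np.hstack([c['frame'][84:384,60:460,::-1],cv2.resize(s['frame'][160:340,20:260,::-1],(400,300))]))
rel(TAB)"
```

```text
pos [633.2 198.2 145. ] F [ 2.5 -2.4 -5.1] w 17.3 t 4.2 q [-0.24  0.75 -0.19  1.59  0.18  0.82 -2.21]
shift [  1.1 -15.1  22. ] turn [-0.01 -0.03 -0.09]
pos [632.8 198.4 145.5] F [ 0.1 -3.2 -1.4] w 17.2 t 4.3 q [-0.24  0.75 -0.19  1.59  0.18  0.82 -2.21]
shift [  1.2 -15.6  22.5] turn [ 0.02 -0.05 -0.07]
```

View pics/p4.png

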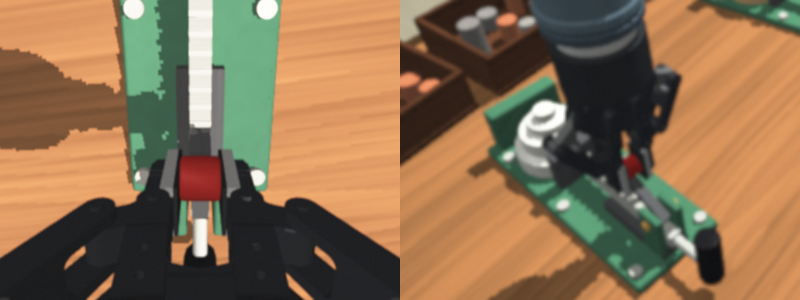

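The tab is still held between the pads and has risen with the pawl. Forces are small. Next I release and rise.

Request:
drive_tool --increments '[[[0,0,0],[0,0,0]],[[0,0,0],[0,0,0]],[[0,0,0],[0,0,0]],[[0,0,0],[0,0,0]],[[0,0,-15],[0,0,0]]]' --hand 50

```text
t: 4.72
position: [631.5, 198.6, 157.6]
tool_rot: [-0.66, 0.751, 0.001, -0.002]
contact_force: [-1.0, 0.2, 0.1]
grip_width: 42.7
```

Request:
drive_tool --increments '[[[0,0,-25],[0,0,0]],[[0,0,-50],[0,0,0]],[[0,30,-60],[0,0,0]],[[0,65,-60],[0,0,0]],[[0,98,-60],[0,0,0]]]'

```text
t: 5.13
position: [535.8, 211.9, 222.0]
tool_rot: [-0.66, 0.751, -0.0, 0.002]
contact_force: [-0.7, 0.6, -1.1]
grip_width: 42.6
```

```bash
python3 -c "
from h import *
c=snap('top','top5');
s=snap('side','side5');c=snap('wrist','wrist5')
cv2.imwrite('pics/p5.png',np.hstack([c['frame'][84:384,60:460,::-1],cv2.resize(s['frame'][160:340,20:260,::-1],(400,300))]))
print(proj(c,[KNOB+[0,0,28]]))
rel(KNOB)"
```

```text
[[265.24159596 195.54298662]]
pos [534.1 212.4 221.1] F [1.1 0.5 0.5] w 42.7 t 5.2833 q [-0.28  0.52 -0.23  1.8   0.15  0.84 -2.28]
shift [2.600e+00 1.000e-01 1.171e+02] turn [0.04 0.01 0.1 ]
```

View pics/p5.png

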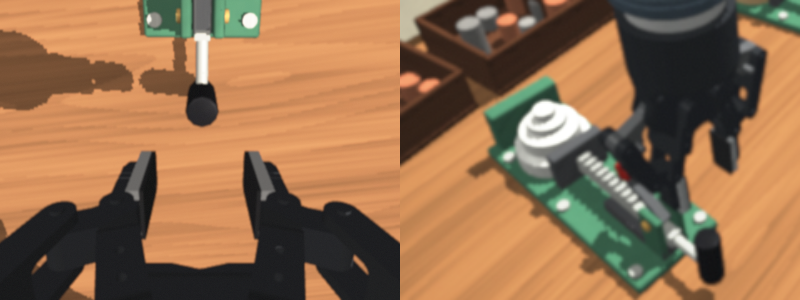

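View pics/wrist5.png

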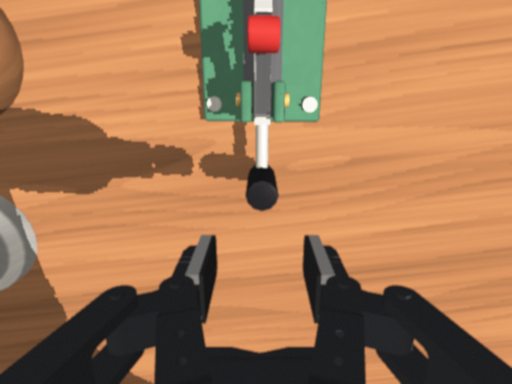

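The knob top is at (262,194), centred between the pads (216 and 304). The red tab stays up at (264,33). I'll descend onto the knob.

Request:
drive_tool --increments '[[[1,0,30],[0,0,0]],[[1,0,65],[0,0,0]],[[1,0,95],[0,0,0]],[[1,0,117],[0,0,0]],[[1,0,117],[0,0,0]]]' --hand 60

```text
t: 5.7
position: [534.9, 209.0, 99.3]
tool_rot: [-0.66, 0.751, 0.001, -0.003]
contact_force: [-1.1, 0.1, 0.2]
grip_width: 51.2
```

Request:
drive_tool --increments '[[[0,0,0],[0,0,0]],[[0,0,0],[0,0,0]],[[0,0,0],[0,0,0]],[[0,0,0],[0,0,0]],[[0,0,0],[0,0,0]]]' --hand 0 --newtons 40

```text
t: 6.12
position: [537.7, 210.6, 104.8]
tool_rot: [-0.66, 0.751, -0.001, 0.002]
contact_force: [1.4, -0.5, 7.3]
grip_width: 23.2
```

```bash
python3 -c "
from h import *
s=snap('side','side6');c=snap('wrist','wrist6')
cv2.imwrite('pics/p6.png',np.hstack([c['frame'][84:384,60:460,::-1],cv2.resize(s['frame'][160:340,20:260,::-1],(400,300))]))
rel(KNOB)"
```

```text
pos [537.7 210.6 104.8] F [ 0.2 -0.6  7.9] w 23.1 t 6.2167 q [-0.31  0.7  -0.19  1.84  0.21  0.62 -2.33]
shift [1.4 4.  0.7] turn [-0.2   0.09 -0.1 ]
```

View pics/p6.png

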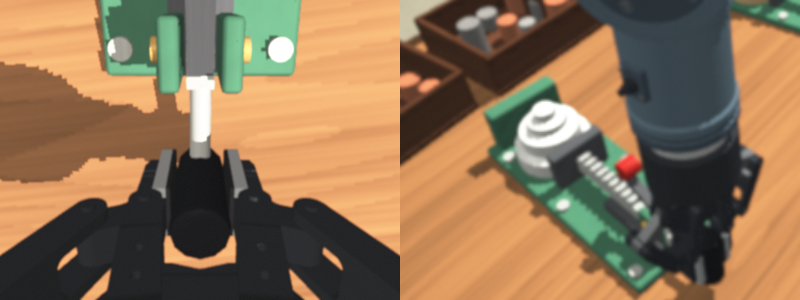

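The knob is gripped and the pawl is up. Now I draw the bar back.

Request:
drive_tool --increments '[[[0,8,0],[0,0,0]],[[0,17,0],[0,0,0]],[[0,26,0],[0,0,0]],[[0,35,0],[0,0,0]],[[0,44,0],[0,0,0]]]'

```text
t: 6.63
position: [493.8, 216.3, 104.7]
tool_rot: [-0.66, 0.751, -0.001, 0.002]
contact_force: [2.3, -1.9, 10.0]
grip_width: 22.9
```

```bash
python3 -c "
from h import *
rel(KNOB-60*CX)"
```

```text
pos [493.8 216.3 104.7] F [ 2.3 -1.9 10. ] w 22.9 t 6.6333 q [-0.36  0.66 -0.18  1.94  0.21  0.56 -2.38]
shift [ 1.5 19.7  0.6] turn [-0.24  0.11 -0.12]
```

Request:
drive_tool --increments '[[[0,6,0],[0,0,0]],[[0,11,0],[0,0,0]],[[0,15,0],[0,0,0]],[[0,17,0],[0,0,0]],[[0,18,0],[0,0,0]]]'

```text
t: 7.05
position: [477.9, 218.4, 104.8]
tool_rot: [-0.66, 0.751, -0.002, 0.004]
contact_force: [10.1, -2.3, 2.5]
grip_width: 23.1
```

```bash
python3 -c "
from h import *
rel(KNOB-60*CX)
p=env.state()['position'];print((np.array([537.7,210.6,104.8])-p)@CX, env.state()['contact_force']@CX)
s=snap('side','side7');c=snap('wrist','wrist7')
cv2.imwrite('pics/p7.png',np.hstack([c['frame'][84:384,60:460,::-1],cv2.resize(s['frame'][160:340,20:260,::-1],(400,300))]))
"
```

```text
pos [477.9 218.4 104.8] F [10.1 -2.3  2.5] w 23.1 t 7.05 q [-0.38  0.64 -0.18  1.98  0.21  0.53 -2.4 ]
shift [1.5 3.7 0.8] turn [-0.43  0.18 -0.13]
60.28389278966008 10.27230981347774
```

View pics/p7.png

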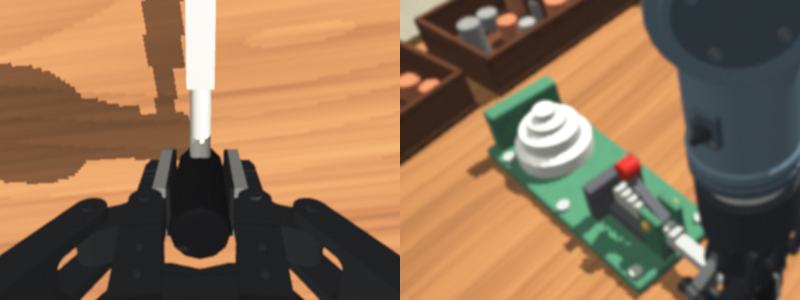

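The pull force rose to 10 N at 60.3 mm of travel, so the bar is at its stop. In the picture the jaw is well clear of the former and the pawl is still up. I'll release and retreat straight up.

Request:
drive_tool --increments '[[[0,0,0],[0,0,0]],[[0,0,0],[0,0,0]],[[0,0,0],[0,0,0]],[[0,0,0],[0,0,0]],[[0,0,0],[0,0,0]]]' --hand 60

```text
t: 7.57
position: [473.9, 218.3, 102.7]
tool_rot: [-0.66, 0.751, 0.0, -0.0]
contact_force: [-0.1, 0.3, -0.1]
grip_width: 50.8
```

Request:
drive_tool --increments '[[[0,0,-15],[0,0,0]],[[0,0,-40],[0,0,0]],[[0,0,-75],[0,0,0]],[[0,0,-110],[0,0,0]],[[0,0,-140],[0,0,0]]]'

```text
t: 7.98
position: [474.3, 218.4, 244.8]
tool_rot: [-0.66, 0.751, 0.0, 0.0]
contact_force: [0.6, -0.1, -0.6]
grip_width: 51.0
```

Request:
drive_tool --increments '[[[20,0,0],[0,0,0]],[[55,0,0],[0,0,0]],[[90,0,0],[0,0,0]],[[120,0,0],[0,0,0]],[[120,0,0],[0,0,0]]]'

```text
t: 8.4
position: [457.9, 92.7, 242.4]
tool_rot: [-0.657, 0.754, -0.001, -0.002]
contact_force: [0.0, 0.2, 0.2]
grip_width: 51.2
```

```bash
python3 -c "
from h import *
rel(KNOB-60*CX)
s=snap('side','side8');c=snap('top','top8')
print(proj(s,[KNOB-60*CX]),proj(c,[KNOB-60*CX+[0,0,28]]))
cv2.imwrite('pics/p8.png',np.hstack([cv2.resize(c['frame'][60:260,60:380,::-1],(400,250)),cv2.resize(s['frame'][90:350,40:380,::-1],(327,250))]))
rel(KNOB)
"
```

```text
pos [457.9  92.7 242.4] F [0.  0.2 0.2] w 51.2 t 8.4 q [-0.12  0.33 -0.21  2.05  0.1   0.78 -2.1 ]
shift [-126.3    0.6  137.8] turn [ 0.12 -0.25 -0.52]
[[236.28809026 337.43119477]] [[149.76454867 249.73363429]]
pos [458.9  98.2 242.8] F [ 0.2  1.7 -0.2] w 51.2 t 8.5 q [-0.12  0.33 -0.22  2.05  0.1   0.78 -2.1 ]
shift [-120.5  -59.4  138.7] turn [ 0.02 -0.02 -0.24]
```

View pics/p8.png

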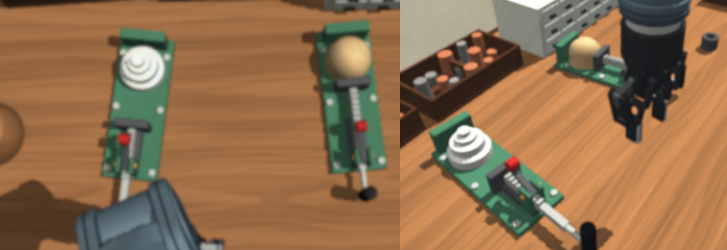

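View pics/side8.png

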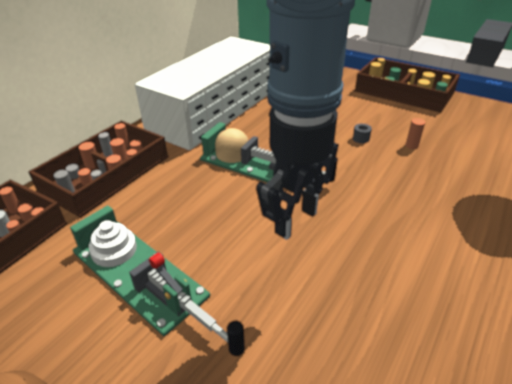

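The side view shows the knob at (236,338), against (236.3,337.4) expected for 60 mm drawn. The pawl is raised, and the wooden-dome clamp looks the same as at the start. I'll let the arm settle, then hand in.

Request:
drive_tool --increments '[[[0,0,0],[0,0,0]],[[0,0,0],[0,0,0]],[[0,0,0],[0,0,0]],[[0,0,0],[0,0,0]],[[0,0,0],[0,0,0]]]'

```text
t: 8.92
position: [459.1, 99.9, 242.8]
tool_rot: [-0.661, 0.751, 0.0, -0.0]
contact_force: [-0.2, 0.7, 0.1]
grip_width: 50.8
```

```bash
python3 -c "
from h import *
rel(KNOB); print(env.hand_in())"
```

```text
pos [459.1  99.9 242.8] F [-0.2  0.7  0.1] w 50.8 t 8.9167 q [-0.12  0.33 -0.22  2.05  0.1   0.78 -2.1 ]
shift [-118.4  -59.9  138.8] turn [ 0.01  0.01 -0.02]
the job is handed in; nothing more can be done
None
```

The clamp holding the stepped aluminium former is open, and I handed the job in at about 8.9 s; the hand-in gave no verdict. I lifted its red-tabbed pawl about 0.5 rad along its arc and let it go. I then drew the knob back 60.3 mm until the force rose to 10 N at the stop, and released it.

- **Bar:** in the last side picture the knob was within 1 px of where a 60 mm draw should put it, and the jaw was well clear of the former.
- **Pawl:** it was still standing up out of the teeth.
- **Other clamp:** the wooden-dome clamp looked unchanged in the pictures, and the arm never went down near it.
- **Arm:** it stood clear with about zero contact force. The highest force I read at the end of any move was about 10 N.

One disagreement: the wrist camera put the tab about 2.5 mm, and the knob about 2 mm, further to the left (+y) than the top and side cameras did. That is about the stated calibration error. I aimed the grasps part-way towards the wrist reading, and both held.

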